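# Open the gluing booth's window to its marker and start the extractor

### The job

Get the gluing booth ready: push its counterweighted sliding window up from beneath the yellow lip until the lip is level with the red pointer, and leave it there. Then press the green button on the switch box fully down and let it go. Use the fingers only to push: do not pinch the lip, do not shift the red pointer, and leave the bottle, the jar and the steel weight standing where they are.

Things in the scene. Friction and masses are not known exactly. Their poses are not given: they have to be found in the camera images.
- booth: Fixed gluing booth of clear panels on a 70 mm high grey base, 460 wide (y), 280 deep, 420 mm high. Origin: centre of its underside, z up; its front looks along its -x, to the robot within 0.2 rad; the base's front face is at x = -165 mm. The window slides along (0.5, 0, 0.866) in these axes, leaning back 30 degrees, between 30 mm wide aluminium posts at y = +-215 mm.
- lip_front (a point): Middle of the front face (dark line) of the window's yellow lip: 360 mm long, 10 mm thick, standing 40 mm out square to the pane. Site axes: y along the lip, z up the window's slope, x into the booth; underside at z = -5 mm. At joint 0 it lies at (-0.195, 0, 0.127) m in the booth's axes. Beneath it is 60 mm or more of free room in front of the base.
- lip: The yellow lip, part of the window; origin at the middle of the pane's lower edge, same axes as lip_front.
- lip_cap: Thin black rubber strip, 4 mm thick, 356 mm long, on top of the lip, set back 6 mm from its front face; part of the window. Touching it and the yellow lip at once counts as pinching. Origin as that of lip.
- sash (a joint): Height of the window along its slope, m: 0 fully shut, 0.19 upper stop. Nearly balanced by counterweights in the posts, with 1.5 to 4 N needed to push it along the slope: it stays where it is left, without a spring or a latch, and hardly coasts on.
- marker_tip (a point): Tip of the red pointer on the clip of the right-hand post (the booth's -y side), 185 mm from the booth's middle. Same axes as lip_front: the lip is level with the pointer when both points have the same z up the slope. The clip holds by friction and must not be shifted.
- marker (a joint): Place of the red pointer along its post, m, on the same scale as sash: the window is at the mark when both values agree.
- start_top (a point): Centre of the top of the green push button, 32 mm across, 53 mm above the work surface; pressed straight down. It stands in the middle of a grey switch box (90 x 75 x 35 mm, fixed) to the left or right of the booth, in front of that post and 70 to 115 mm sideways of it (between centres): turn a wide gripper so that it clears the post.
- start (a joint): Travel of the green button, m: 0 out, 0.006 fully down; springs back; 4 N at the bottom.
- pressweight: Loose bystander: round steel weight with a wooden knob, 80 mm across, 80 mm high, 0.9 kg; origin under its centre.
- gluebottle: Loose bystander: white bottle with green cap, 40 mm across, 85 mm high; origin under its centre.
- dyejar: Loose bystander: amber jar with black lid, 50 mm across, 55 mm high; origin under its centre.
Not all that is in view belongs to the job. Leave any orange look-alike of the part that bears start_top alone.

How it is judged:
By the outcome, as a careful person would: the job done as asked, in the order asked, and still so for the second after the job is handed in, with the robot touching nothing.
It also fails if it takes over 43 s, if anything falls off the work surface, if the arm or the gripper's body presses on something with over 40 N, if the wrist force passes 120 N, or if a joint passes its speed limit or range.

### The arm

A 6-joint arm with a two-finger parallel gripper is mounted at the origin on the work surface. World frame = base frame: x ahead of the robot, y to its left, z up, the work surface at z = 0. Lengths are in m, angles in degrees, forces in N, time in s.
With the tool pointing down it reaches from about 0.4 to 0.825 m from the base axis. Payload 7 kg.
Tool frame: the origin (TCP) lies at the very end of the fingers, on their centre line; the grasp point (between the pads) lies 19 mm behind it; z points along the fingers, y is the line along which they close (so a half turn about z gives the same grasp; the last joint's range is limited). The gripper opens to 88 mm and grips with 3 to 60 N. Pads are 19 mm wide; open, the fingers measure 130 mm over their backs; the gripper's body (78 mm by 193 mm) begins 47 mm behind the grasp point.
Start: joints at [-52.191, 20.546, 0.682, 0, -70.136, -16.507], TCP at [0.245, -0.629, 0.227] pointing down, gripper open.
Joint ranges: [-176.03, 176.03], [-82.01, 121.73], [-58.28, 71.71], [-173.87, 95.51], [-174.79, -0.11], [-173.66, 173.66]. Speed limits (degrees/s): [136.94, 136.94, 172.46, 180, 180, 180].

### API

Orientations are given as [roll, pitch, yaw] about the fixed x, y, z axes, in that order (R = Rz(yaw) Ry(pitch) Rx(roll)).
In Python, from plant import ctrl gives the robot as it stands.
- The arm moves only by the tool carry_out, never from a script. Its argument "deltas" is a list that holds one entry, the list of rows, each a list of 5 numbers: the shift along the tool's x, y, z scaled (see below), then the turn about the tool's z scaled (see below), then the opening, from -1 (shut) to 1 (fully open). A call has 1 to 5 rows; each row is the pose to reach, as a shift and turn from the pose commanded when the call began, along the tool's axes at that moment, turning the shorter way round; what a row does not reach only later rows make up. The controller multiplies each number of a shift by 20 cm and each number of a turn by 2 pi rad. A row lasts 1/10 s, in which the tool goes at most 50 mm and 8.59 degrees, less where a joint would pass 70% of its speed; a pose out of reach is approached as far as the arm can. A call with a number of a shift or a turn outside -1 to 1 is refused whole. A call with a gripper value outside its range is refused whole. The fingers move at their own pace and stop on an object; the grip force is fixed at half the most. Time passes only in rows, so rows that repeat a pose let the fingers close. It gives the time, the measured TCP pose, the force, the opening and the grip force at its end, in the units of the state.
- ctrl.get_obs(): the state, without advancing time (a new reading comes with each control period).
- ctrl.snapshot(name): name is "side" or "top"; returns a dict with "color" (384x512x3 uint8, red, green, blue), "camera_matrix" (3x3 intrinsics, pixels), "R" (3x3) and "t" (3): a world point X has camera coordinates R X + t. Camera axes: x right, y down, z forward; pixel columns grow to the right and rows downward; lengths in m; the calibration is good to about 2 mm. A picture is of the moment at which its call begins. There is no depth.
- ctrl.close_job(): hands the job in; it is judged then, once.
Trained networks look in a picture, given as the dict that the camera call returned (one of the last four; its "shot" number tells which), for a name from the list of things; names that differ only in an ending like _2 or _b are one class to them, and where a whole thing is asked for, a point or a joint stands for the part that bears it (a point fixed in the world has none). Each returns a list of dicts, best first, with "p" (0 to 1); they miss things now and then, are a little off and sometimes report something else, mostly with a low value. They report only what shows in the picture. A call takes as long as a camera call. They do not tell look-alikes from the thing itself.
- ctrl.search_frame(picture, name): "centre" ([column, row] in pixels, amid what is visible of it).
- ctrl.silhouettes(picture, name): "mask" (384x512 bool, what is visible of it) and "centre" ([column, row] in pixels, amid what is visible of it).
- ctrl.spot_point(picture, name): "centre" ([column, row] in pixels: a listed point, or the origin of a listed thing).
The state is a dict: "clock": time; "joint_pos": joint angles; "qvel": joint speeds; "tau": joint torques, N m; "tool_pos": TCP position; "orientation": TCP orientation; "force": force on the tool from outside, world axes, zero at the start; "moment": the same for the moment, N m; "opening": finger opening in m; "gripper_force": force on a finger pad.
Only numpy, scipy, OpenCV 4.12 (cv2) and the standard library are available. Lean on these libraries where they do the work, as an engineer would, in place of code of your own. Each camera call takes 0.05 s, during which the arm holds its last target. There are 200 camera calls.

## Working session

There is one attempt and no reset: what is moved stays moved. The work goes in short steps, Python scripts to look and compute and a tool call to move; the robot and the scene stay as the last step left them, time stands still between calls to the robot, and variables do not carry over. Pictures are saved under pics/ and viewed, at most 10 in all, crops included, and the job is handed in when it is done.

Besides the shell and the picture viewer there is one more tool, called after "Request:" as name([rows], argument=value, ...), one row to a line, values as JSON. carry_out: Moves the arm, as the interface text tells. Its arguments: {"type":"object","properties":{"deltas":{"type":"array"}},"required":["deltas"]}

```bash
mkdir -p pics; cat > h.py <<'E'
import numpy as np, cv2
from plant import ctrl
def tri(pix, pics):
    P=[p["camera_matrix"]@np.c_[p["R"],p["t"]] for p in pics]
    A=[]
    for (u,v),M in zip(pix,P): A+= [u*M[2]-M[0], v*M[2]-M[1]]
    X=np.linalg.svd(np.array(A))[2][-1]; return X[:3]/X[3]
def proj(X,p):
    c=np.asarray(p["R"])@X+p["t"]; q=p["camera_matrix"]@c; return q[:2]/q[2]
def atz(px,p,z):
    d=p["R"].T@np.linalg.inv(p["camera_matrix"])@np.r_[px,1.]; o=-p["R"].T@p["t"]
    return o+d*(z-o[2])/d[2]
E
python3 - <<'E'
from h import *
s=ctrl.snapshot("side");t=ctrl.snapshot("top")
cv2.imwrite("pics/a.png",s["color"][:,:,::-1]);cv2.imwrite("pics/b.png",t["color"][:,:,::-1])
for n in ["lip_front","marker_tip","start_top","booth","lip","pressweight","gluebottle","dyejar"]:
    r=[ctrl.spot_point(p,n) for p in (s,t)]
    print(n,[[(np.round(d["centre"],1).tolist(),round(d["p"],2)) for d in q] for q in r])
    if r[0] and r[1]:
        X=tri([r[0][0]["centre"],r[1][0]["centre"]],[s,t]); print(X.round(4),proj(X,s)-r[0][0]["centre"])
o=ctrl.get_obs();print(o)
for p in (s,t): print((-p["R"].T@p["t"]).round(3), p["R"][2].round(2))
E
```

```text
lip_front [[([274.3, 181.3], 0.87), ([318.1, 292.7], 0.19)], [([289.6, 194.5], 0.95), ([365.0, 237.3], 0.46)]]
[ 0.5622 -0.0718  0.1235] [-0.6412721  -0.16064129]
marker_tip [[([269.0, 108.4], 0.63)], [([370.7, 148.4], 0.49)]]
[ 0.6452 -0.2403  0.2137] [-3.47262314 -1.08447616]
start_top [[([244.9, 305.0], 0.76), ([313.7, 344.6], 0.57), ([332.0, 235.9], 0.53)], [([155.5, 272.9], 0.69), ([370.3, 148.4], 0.66), ([172.3, 212.3], 0.6), ([266.0, 263.9], 0.49)]]
[0.4392 0.2521 0.1565] [37.23486885  0.66108011]
booth [[([258.6, 186.4], 0.31)], []]
lip [[([259.5, 184.6], 0.92), ([246.2, 301.3], 0.21)], []]
pressweight [[([304.2, 146.1], 0.63)], [([400.3, 208.6], 0.72)]]
[ 0.5536 -0.3733  0.019 ] [1.13188042 0.23339915]
gluebottle [[([315.4, 292.7], 0.63)], [([216.1, 260.2], 0.62)]]
[ 0.3999  0.1113 -0.0014] [-0.97980142 -0.17912696]
dyejar [[([322.9, 169.3], 0.61)], [([367.4, 233.5], 0.71)]]
[ 0.4789 -0.2855  0.0171] [-0.95332196 -0.19265771]
{'clock': 0.9, 'joint_pos': array([-5.21908556e+01,  2.05467407e+01,  6.85429258e-01,  1.71004785e-03,
       -7.01356348e+01, -1.65086936e+01]), 'qvel': array([-0.11141428, -0.14325238,  0.04814793, -0.03424924,  0.03109372,
        0.15266543]), 'tau': array([ 3.55056818e-04, -5.82359183e+01,  2.93301558e+01,  7.00236350e+00,
        1.25337575e-02, -5.52950667e-05]), 'tool_pos': array([ 0.24520789, -0.62890377,  0.22658874]), 'orientation': array([-1.79996615e+02, -6.74266840e-04, -1.58698968e+02]), 'force': array([ 0.07543293, -0.63214541,  0.75780919]), 'moment': array([ 0.10386998, -0.01721297,  0.02916924]), 'gripper_force': 0.0, 'opening': 0.08733740285063596}
[0.375 0.556 0.719] [ 0.24 -0.67 -0.7 ]
[ 0.434 -0.009  0.958] [ 0.17  0.   -0.99]
```

View pics/a.png

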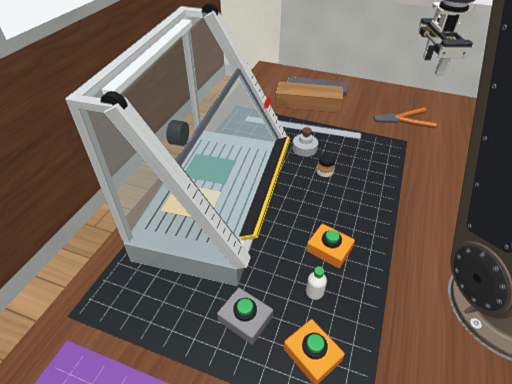

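View pics/b.png

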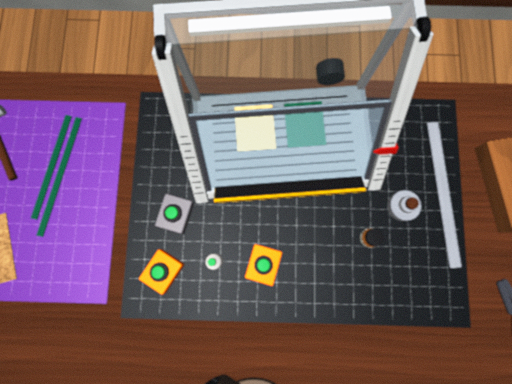

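The side view shows the yellow lip from (245,238) to (288,140), the red pointer near (268,102), and the grey box's button at (245,308). The top view shows the lip from (216,198) to (365,190), the pointer at (372–398,150), and the grey box's button at (172,212). The two orange boxes are decoys. Next I'll refine these positions using colour masks.

```bash
cat >> h.py <<'E'
def masks(p):
    hsv=cv2.cvtColor(p["color"],cv2.COLOR_RGB2HSV)
    return {"red":cv2.inRange(hsv,(0,170,90),(5,255,255))|cv2.inRange(hsv,(174,170,90),(180,255,255)),
     "yel":cv2.inRange(hsv,(21,170,120),(32,255,255)),"grn":cv2.inRange(hsv,(55,120,60),(85,255,255))}
E
python3 - <<'E'
from h import *
s=ctrl.snapshot("side");t=ctrl.snapshot("top")
for n,p in (("s",s),("t",t)):
    for k,m in masks(p).items():
        c,l,st,ce=cv2.connectedComponentsWithStats(m)
        print(n,k,[(st[i].tolist(),ce[i].round(1).tolist()) for i in range(1,c) if st[i][4]>12])
a=cv2.resize(s["color"][85:125,245:295],(500,400),interpolation=cv2.INTER_CUBIC)
b=cv2.resize(t["color"][133:173,355:385],(300,400),interpolation=cv2.INTER_CUBIC)
cv2.imwrite("pics/c.png",np.hstack([a,b])[:,:,::-1])
X=tri([[245,308],[172,212.5]],[s,t]);print("btn",X.round(4),proj(X,s),atz([172,212.5],t,.053),atz([245,308],s,.053))
E
```

```text
s red [([264, 96, 7, 12, 49], [267.1, 101.8])]
s yel [([241, 137, 49, 102, 522], [268.2, 194.2])]
s grn [([325, 231, 15, 12, 143], [332.1, 236.4]), ([314, 266, 11, 12, 91], [318.7, 271.2]), ([237, 298, 16, 17, 220], [244.5, 306.3]), ([307, 334, 18, 19, 274], [315.1, 342.9])]
t red [([374, 144, 25, 10, 138], [386.8, 150.0])]
t yel [([214, 187, 152, 16, 646], [289.4, 194.5]), ([246, 246, 34, 39, 559], [262.7, 264.6]), ([140, 251, 40, 42, 555], [160.2, 271.5])]
t grn [([285, 102, 36, 4, 67], [302.6, 103.5]), ([32, 116, 39, 102, 514], [50.9, 166.6]), ([38, 118, 43, 118, 592], [58.6, 177.4]), ([165, 206, 13, 13, 142], [171.1, 212.1]), ([209, 259, 6, 6, 33], [211.4, 261.6]), ([257, 258, 14, 14, 152], [263.2, 264.7]), ([151, 265, 14, 14, 153], [157.5, 271.7])]
btn [0.5203 0.2242 0.0475] [244.5975901  307.90131163] [0.52058898 0.22293188 0.053     ] [0.5182394 0.2268006 0.053    ]
```

View pics/c.png

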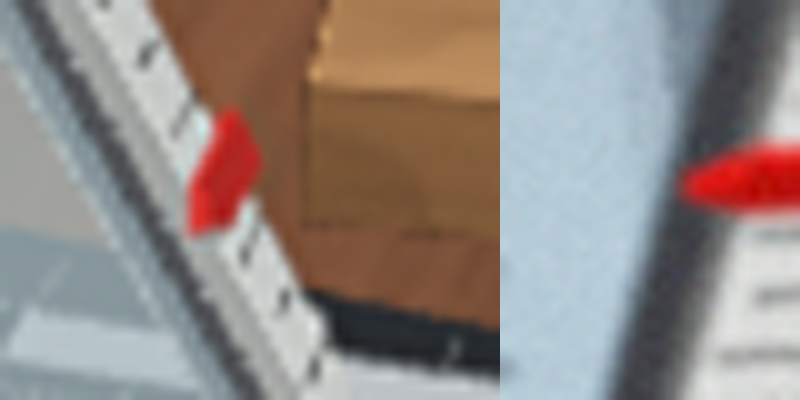

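The crop shows the pointer tip at about (264,107.9) in the side view and (372.8,151) in the top view.

```bash
python3 - <<'E'
from h import *
from scipy.optimize import least_squares
s=ctrl.snapshot("side");t=ctrl.snapshot("top")
tip=tri([[264,107.8],[372.8,151.1]],[s,t]);print("tip",tip.round(4),proj(tip,s),proj(tip,t))
L=[ctrl.spot_point(p,"lip_front")[0]["centre"] for p in (s,t)];l=tri(L,[s,t]);print("lip",l.round(4))
# yaw: yellow line in the top view, at lip height
m=masks(t)["yel"];c,lab,st,_=cv2.connectedComponentsWithStats(m);i=np.argmax(st[1:,2])+1
ys,xs=np.where(lab==i)
f=np.polyfit(xs,ys,1)
E=[atz([u,np.polyval(f,u)],t,l[2]) for u in (214,365.)]
d=E[0]-E[1];yaw=np.arctan2(-d[0],d[1]);print("ends",np.round(E,4),np.linalg.norm(d),"yaw deg",np.degrees(yaw))
bx=np.array([np.cos(yaw),np.sin(yaw),0]);by=np.array([-np.sin(yaw),np.cos(yaw),0])
sl=.5*bx+.866*np.array([0,0,1]);nx=.866*bx-.5*np.array([0,0,1])
for n,v in(("tip",tip-l),):print("slope diff",v@sl,"y",v@by,"inward",v@nx)
o=l-.127*np.array([0,0,1])+.195*bx;print("booth origin",o.round(4))
q=[p["color"] for p in(s,t)]
a=cv2.resize(q[0][130:245,235:295],None,fx=5,fy=5,interpolation=cv2.INTER_CUBIC)
cv2.imwrite("pics/d.png",a[:,:,::-1])
R=np.radians(-158.699);tx=np.array([np.cos(R),np.sin(R)]);print("tool x",tx,"tool y (down)",[np.sin(R),-np.cos(R)])
E
```

```text
tip [ 0.6511 -0.2452  0.2082] [264.01429404 107.80398846] [372.79682053 151.08131962]
lip [ 0.5586 -0.0745  0.1314]
ends [[ 0.5448  0.1062  0.1314]
 [ 0.5807 -0.2486  0.1314]] 0.35665595640164177 yaw deg 5.781161192586846
slope diff 0.10396759491984736 y -0.1791305134947739 inward 0.026384402310802524
booth origin [ 0.7526 -0.0549  0.0044]
tool x [-0.93168489 -0.36326749] tool y (down) [np.float64(-0.36326749149718435), np.float64(0.931684887513661)]
```

View pics/d.png

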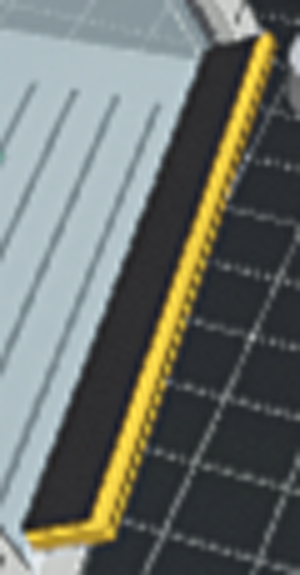

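The crop shows the lip's front face with its dark line. The window appears to be at joint 0, and the mark is about 104 mm up the slope. The tool can only point down, so I'll push the lip's overhanging lower front edge with the closed fingers, moving along the slope. First, the approach.

Request:
carry_out([
  [[-0.17,0.163,0,0,-1],[-0.34,0.326,0,0,-1],[-0.51,0.489,0,0,-1],[-0.68,0.652,0,0,-1],[-0.85,0.815,0,0,-1]],
])

```text
clock: 1.7
tool_pos: [0.3448, -0.4136, 0.2267]
orientation: [-180.0, 0.0, -158.7]
force: [1.4, -0.3, 0.5]
opening: 0.0532
gripper_force: 0.0
```

Request:
carry_out([
  [[-0.17,0.163,0,0,-1],[-0.34,0.326,0,0,-1],[-0.51,0.489,0,0,-1],[-0.68,0.652,0,0,-1],[-0.85,0.815,0,0,-1]],
])

```text
clock: 2.2
tool_pos: [0.4441, -0.1998, 0.227]
orientation: [-180.0, 0.1, -158.7]
force: [1.4, -0.3, -0.3]
opening: 0.013
gripper_force: 0.0
```

Request:
carry_out([
  [[-0.12,0.115,0,0.0108,-1],[-0.24,0.23,0,0.0216,-1],[-0.36,0.345,0,0.0324,-1],[-0.48,0.46,0,0.0431,-1],[-0.48,0.46,0,0.0431,-1]],
])

```text
clock: 2.7
tool_pos: [0.5011, -0.0783, 0.2267]
orientation: [180.0, 0.0, -174.2]
force: [-0.7, -0.2, -0.4]
opening: 0.0005
gripper_force: 0.0
```

Request:
carry_out([
  [[0,0,0.2,0,-1],[0,0,0.4,0,-1],[0,0,0.55,0,-1],[0,0,0.61,0,-1],[0,0,0.61,0,-1]],
])

```text
clock: 3.2
tool_pos: [0.4987, -0.0815, 0.1035]
orientation: [-180.0, -0.2, -174.2]
force: [-0.0, -0.4, 0.1]
opening: 0.0005
gripper_force: 0.0
```

Request:
carry_out([
  [[-0.06,0,0,0,-1],[-0.12,0,0,0,-1],[-0.16,0,0,0,-1],[-0.18,0,0,0,-1],[-0.18,0,0,0,-1]],
])

```text
clock: 3.7
tool_pos: [0.5361, -0.0773, 0.1047]
orientation: [180.0, 0.0, -174.2]
force: [-0.3, 0.4, -0.3]
opening: 0.0006
gripper_force: 0.0
```

```bash
python3 - <<'E'
from h import *
s=ctrl.snapshot("side");t=ctrl.snapshot("top")
a=cv2.resize(s["color"][90:250,220:340],None,fx=3,fy=3,interpolation=cv2.INTER_CUBIC)
b=cv2.resize(t["color"][120:280,200:380],None,fx=2.2,fy=3,interpolation=cv2.INTER_CUBIC)
cv2.imwrite("pics/e.png",np.hstack([a,b])[:,:,::-1])
E
```

```text
(no output)
```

View pics/e.png

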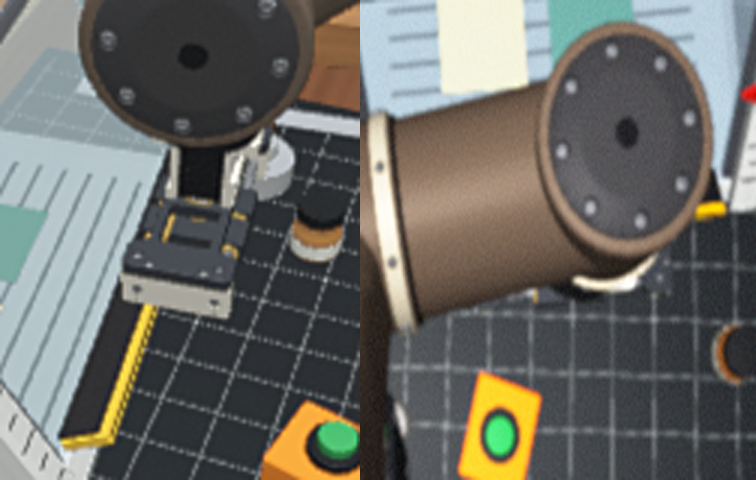

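The picture shows the closed fingers in front of the middle of the lip, with the body overhanging it and clear of it. Now I'll ease into contact.

Request:
carry_out([
  [[-0.01,0,0,0,-1],[-0.02,0,0,0,-1],[-0.03,0,0,0,-1],[-0.04,0,0,0,-1],[-0.05,0,0,0,-1]],
])

```text
clock: 4.3
tool_pos: [0.5455, -0.0764, 0.1046]
orientation: [180.0, 0.0, -174.2]
force: [-0.6, 0.6, -1.0]
opening: 0.0007
gripper_force: 0.0
```

Request:
carry_out([
  [[-0.015,0,-0.02,0,-1],[-0.03,0,-0.04,0,-1],[-0.045,0,-0.065,0,-1],[-0.06,0,-0.09,0,-1],[-0.075,0,-0.11,0,-1]],
])

```text
clock: 4.8
tool_pos: [0.5583, -0.0751, 0.1264]
orientation: [180.0, -0.2, -174.2]
force: [-8.5, 0.3, 1.5]
opening: 0.0003
gripper_force: 5.3
```

```bash
cat > lipm.py <<'E'
from h import *
yaw=np.radians(5.78);bx=np.array([np.cos(yaw),np.sin(yaw),0]);by=np.array([-bx[1],bx[0],0])
l0=np.array([.5586,-.0745,.1314]);sl=.5*bx+np.array([0,0,.866])
# sash so that yellow lip end corners fit: fit line of yellow pixels, rendering lip front face at trial sash
s=ctrl.snapshot("side");t=ctrl.snapshot("top")
for p,n in((s,"side"),(t,"top")):
    r=ctrl.spot_point(p,"lip_front")
    print(n,[(np.round(d["centre"],1).tolist(),round(d["p"],2)) for d in r[:2]],"model",{q:proj(l0+q*sl,p).round(1).tolist() for q in (0,.03,.1,.104)})
    m=masks(p)["yel"];c,l,st,_=cv2.connectedComponentsWithStats(m);print([x.tolist() for x in st[1:] if x[4]>30])
E
python3 lipm.py
```

```text
side [([271.0, 172.3], 0.74), ([305.9, 148.9], 0.52)] model {0: [275.6, 178.4], 0.03: [269.8, 169.1], 0.1: [255.7, 146.0], 0.104: [254.8, 144.6]}
[[235, 184, 32, 48, 242]]
top [] model {0: [291.1, 196.2], 0.03: [291.4, 188.1], 0.1: [292.3, 167.2], 0.104: [292.3, 165.9]}
[[341, 181, 27, 5, 95], [246, 245, 35, 40, 629]]
```

Request:
carry_out([
  [[-0.025,0,-0.045,0,-1],[-0.05,0,-0.085,0,-1],[-0.075,0,-0.13,0,-1],[-0.1,0,-0.17,0,-1],[-0.12,0,-0.205,0,-1]],
])

```text
clock: 5.5
tool_pos: [0.5818, -0.0727, 0.1675]
orientation: [180.0, -0.3, -174.2]
force: [-7.9, 0.8, 1.6]
opening: 0.0007
gripper_force: 5.4
```

```bash
python3 lipm.py; python3 - <<'E'
from h import *
s=ctrl.snapshot("side");t=ctrl.snapshot("top")
a=cv2.resize(s["color"][70:230,200:340],None,fx=2.8,fy=3,interpolation=cv2.INTER_CUBIC)
b=cv2.resize(t["color"][120:280,200:400],None,fx=2,fy=3,interpolation=cv2.INTER_CUBIC)
cv2.imwrite("pics/f.png",np.hstack([a,b])[:,:,::-1]);print(ctrl.get_obs()["tool_pos"])
E
```

```text
side [([262.4, 157.0], 0.79)] model {0: [275.6, 178.4], 0.03: [269.8, 169.1], 0.1: [255.7, 146.0], 0.104: [254.8, 144.6]}
[[223, 167, 36, 50, 326]]
top [] model {0: [291.1, 196.2], 0.03: [291.4, 188.1], 0.1: [292.3, 167.2], 0.104: [292.3, 165.9]}
[[345, 166, 27, 6, 109], [262, 173, 16, 5, 62], [226, 176, 21, 5, 44], [246, 245, 35, 40, 644]]
[ 0.58266212 -0.0726699   0.16851779]
```

View pics/f.png

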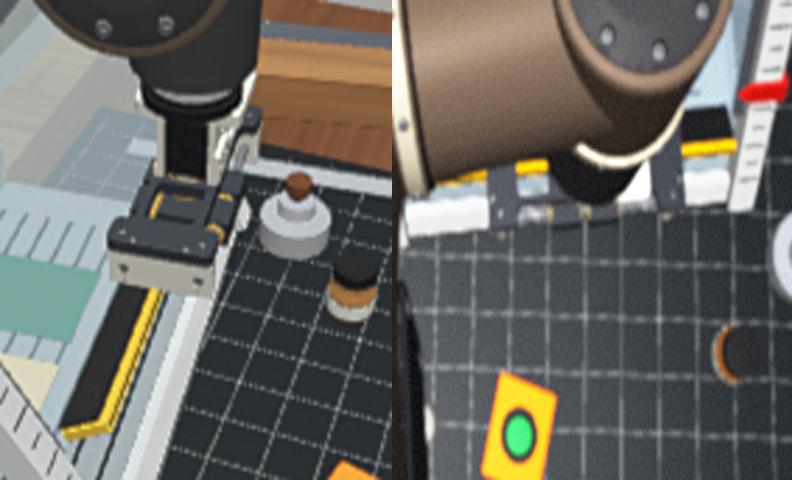

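The push works: the lip stands at about 65 mm, with its right end at about (371,167) in the top view and the pointer still higher. I'll continue to just short of the mark, then back off to measure.

Request:
carry_out([
  [[-0.018,0,-0.03,0,-1],[-0.036,0,-0.06,0,-1],[-0.054,0,-0.09,0,-1],[-0.072,0,-0.12,0,-1],[-0.078,0,-0.13,0,-1]],
])

```text
clock: 6.3
tool_pos: [0.5971, -0.0712, 0.1938]
orientation: [180.0, -0.3, -174.2]
force: [-11.1, 0.3, 3.4]
opening: 0.0004
gripper_force: 7.2
```

Request:
carry_out([
  [[0.1,0,0,0,-1],[0.3,0,0,0,-1],[0.5,0,0,0,-1],[0.6,0,0,0,-1],[0.6,0,0,0,-1]],
])

```text
clock: 6.8
tool_pos: [0.4788, -0.0832, 0.1949]
orientation: [180.0, 0.1, -174.2]
force: [0.6, 0.1, 0.2]
opening: 0.0006
gripper_force: 0.0
```

```bash
python3 lipm.py; python3 - <<'E'
from h import *
s=ctrl.snapshot("side");t=ctrl.snapshot("top")
for n,p in (("s",s),("t",t)):
    m=masks(p)["red"];st=cv2.connectedComponentsWithStats(m)[2];print([x.tolist() for x in st[1:] if x[4]>12])
a=cv2.resize(s["color"][90:140,235:285],(400,400),interpolation=cv2.INTER_CUBIC)
b=cv2.resize(t["color"][135:185,350:400],(400,400),interpolation=cv2.INTER_CUBIC)
cv2.imwrite("pics/g.png",np.hstack([a,b])[:,:,::-1]);print(ctrl.get_obs()["tool_pos"])
E
```

```text
side [([257.8, 147.7], 0.86)] model {0: [275.6, 178.4], 0.03: [269.8, 169.1], 0.1: [255.7, 146.0], 0.104: [254.8, 144.6]}
[[215, 106, 58, 100, 520]]
top [([290.3, 166.6], 0.6)] model {0: [291.1, 196.2], 0.03: [291.4, 188.1], 0.1: [292.3, 167.2], 0.104: [292.3, 165.9]}
[[208, 162, 101, 11, 419], [246, 266, 31, 18, 229]]
[[264, 96, 7, 11, 48]]
[[374, 144, 25, 10, 133]]
[ 0.4811896  -0.08285489  0.19348901]
```

View pics/g.png

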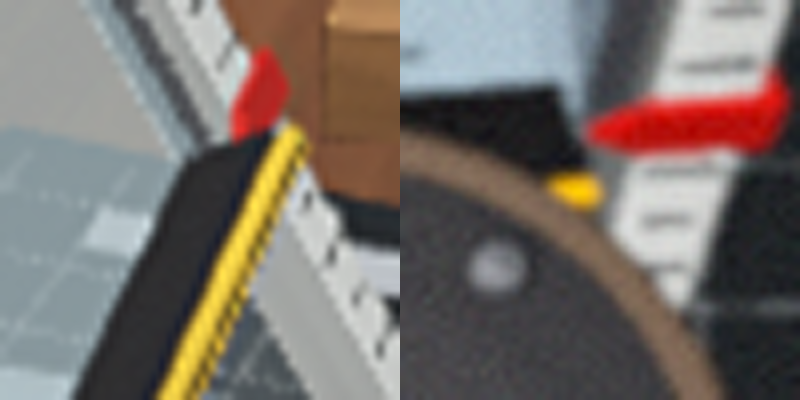

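The crop shows the lip's right end with its dark line ending near (272.6,106.8) in the side view and (375,159.5) in the top view. The pointer tip is just above and behind it. I'll triangulate and compare.

```bash
python3 - <<'E'
from h import *
s=ctrl.snapshot("side");t=ctrl.snapshot("top")
yaw=np.radians(5.78);bx=np.array([np.cos(yaw),np.sin(yaw),0]);by=np.array([-bx[1],bx[0],0]);Z=np.array([0,0,1.])
sl=.5*bx+.866*Z;nx=.866*bx-.5*Z
D=tri([[272.6,106.8],[375,159.5]],[s,t]);T=tri([[264,107.8],[372.8,151.1]],[s,t])
print(D,proj(D,s),proj(D,t));print("T-D up,y,in",(T-D)@sl,(T-D)@by,(T-D)@nx)
L=tri([ctrl.spot_point(p,"lip_front")[0]["centre"] for p in(s,t)],[s,t]);print("NN lip",L,"T-L",(T-L)@sl,(T-L)@by,(T-L)@nx)
M=[ctrl.spot_point(p,"marker_tip") for p in(s,t)];print([[(np.round(d["centre"],1).tolist(),round(d["p"],2)) for d in q] for q in M])
# where points q up the slope from D would project, and T's reprojected equivalent
for q in(0,.005,.01):print(q,proj(D+q*sl,s).round(1),proj(D+q*sl,t).round(1))
for g in (0,1):  # fit: side only/top only sash with y,in fixed
    pass
# sash 0 geometry: fit booth x,y (yaw fixed) from initial lip: front x .560
l0=np.array([.560,-.0735,.127]);print("sash from D",(D-l0)@sl,"tip",(T-l0)@sl)
m=masks(s)["yel"];ys,xs=np.where(m)
for q in(.095,.1,.105):
    c=l0+q*sl; print(q,[proj(c+y*by+z*sl*1.0,s).round(1).tolist() for y,z in((.18,-.005),(.18,.005),(-.18,.0))])
print("left end low row/col",xs.min(),ys[xs==xs.min()],ys.max(),xs[ys==ys.max()],"top right",ys.min(),xs[ys==ys.min()],xs.max(),ys[xs==xs.max()])
E
```

```text
[ 0.62931884 -0.24746044  0.21506446] [272.19320108 106.6887479 ] [375.08448197 160.03382894]
T-D up,y,in 0.005016108556857695 5.2024084553001104e-05 0.02234102441629879
NN lip [ 0.6072075  -0.06492409  0.22326602] T-L -0.0002785093339919075 -0.18378310803733391 0.029573154481305534
[[([266.8, 108.0], 0.61)], [([372.3, 150.0], 0.49), ([366.7, 234.7], 0.43)]]
0 [272.2 106.7] [375.1 160. ]
0.005 [271.3 105.1] [375.6 158.4]
0.01 [270.4 103.5] [376.1 156.7]
sash from D 0.10198733620978778 tip 0.10700344476664549
0.095 [[233.5, 206.0], [230.8, 202.4], [273.6, 108.9]]
0.1 [[232.2, 204.2], [229.5, 200.6], [272.7, 107.3]]
0.105 [[230.8, 202.4], [228.1, 198.7], [271.8, 105.7]]
left end low row/col 215 [203 204] 205 [216 217 218 219 222 223] top right 106 [271 272] 272 [106 107 108 109]
```

```bash
python3 - <<'E'
from h import *
from scipy.optimize import least_squares
s=ctrl.snapshot("side");t=ctrl.snapshot("top");Z=np.array([0,0,1.])
def f(v,full=False):
    ox,oy,yaw,q,mq,mi=v[:6];cs,ct=v[6:8],v[8:10]
    bx=np.array([np.cos(yaw),np.sin(yaw),0]);by=np.array([-bx[1],bx[0],0]);sl=.5*bx+.866*Z;nx=.866*bx-.5*Z
    l=np.array([ox,oy,0])-.195*bx+.127*Z
    A=[(s,l+.18*by,[258.3,234.9]),(s,l-.18*by,[289.1,139.3]),(t,l+.18*by,[213.7,201.]),(t,l-.18*by,[365.5,189.6]),
       (s,l-.18*by+q*sl,[272.6,106.8]),(t,l-.18*by+q*sl,[375,159.5]),
       (s,l-.185*by+mq*sl+mi*nx,[264,107.8]),(t,l-.185*by+mq*sl+mi*nx,[372.8,151.1])]
    r=np.array([proj(X,p)+(cs if p is s else ct)-o for p,X,o in A])
    return r if full else np.r_[r.ravel(),v[6:]/1.]
R=least_squares(f,[.752,-.055,.1,.1,.105,.02,0,0,0,0],x_scale=[.01,.01,.01,.01,.01,.01,1,1,1,1])
print(R.x.round(4));print(f(R.x,True).round(1))
C=np.linalg.inv(R.jac.T@R.jac);print("gap",R.x[4]-R.x[3],"+-",np.sqrt(C[3,3]+C[4,4]-2*C[3,4]))
E
```

```text
[ 0.753  -0.0529  0.1085  0.1021  0.1034  0.0255  0.3966  0.0588 -0.6766
 -0.4768]
[[-1.2  1.3]
 [ 0.4 -1.8]
 [ 0.3  1. ]
 [ 0.1 -0. ]
 [-0.  -0.1]
 [-0.6 -0. ]
 [ 0.4  0.6]
 [ 0.8 -0.5]]
gap 0.0013247387178929038 +- 0.0031356757060531162
```

The estimates of the remaining gap disagree, from 0 to 5 mm. I'll swing the arm clear and take one careful measurement.

Request:
carry_out([
  [[0.08,-0.19,-0.06,0,-1],[0.16,-0.38,-0.12,0,-1],[0.24,-0.57,-0.18,0,-1],[0.32,-0.77,-0.24,0,-1],[0.4,-0.96,-0.3,0,-1]],
])

```text
clock: 8.0
tool_pos: [0.4194, -0.2836, 0.2543]
orientation: [-180.0, 0.0, -174.2]
force: [0.6, 0.6, -0.5]
opening: 0.0003
gripper_force: 0.0
```

```bash
python3 - <<'E'
from h import *
S=[ctrl.snapshot("side") for _ in range(4)];T=[ctrl.snapshot("top") for _ in range(4)]
a=np.mean([x["color"] for x in S],0);b=np.mean([x["color"] for x in T],0)
np.savez("avg.npz",a=a,b=b,**{k+n:p[k] for n,p in(("s",S[0]),("t",T[0])) for k in("camera_matrix","R","t")})
A=a[90:125,250:285];B=b[140:175,355:390]
z=lambda i:cv2.resize(i.astype(np.uint8),(390,390),interpolation=cv2.INTER_LANCZOS4)
c=cv2.resize(a[180:215,205:240].astype(np.uint8),(195,195),interpolation=cv2.INTER_LANCZOS4)
d=cv2.resize(b[155:190,195:230].astype(np.uint8),(195,195),interpolation=cv2.INTER_LANCZOS4)
cv2.imwrite("pics/i.png",np.vstack([np.hstack([z(A),z(B)]),np.hstack([c,d,c*0,c*0])])[:,:,::-1])
E
```

```text
(no output)
```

View pics/i.png

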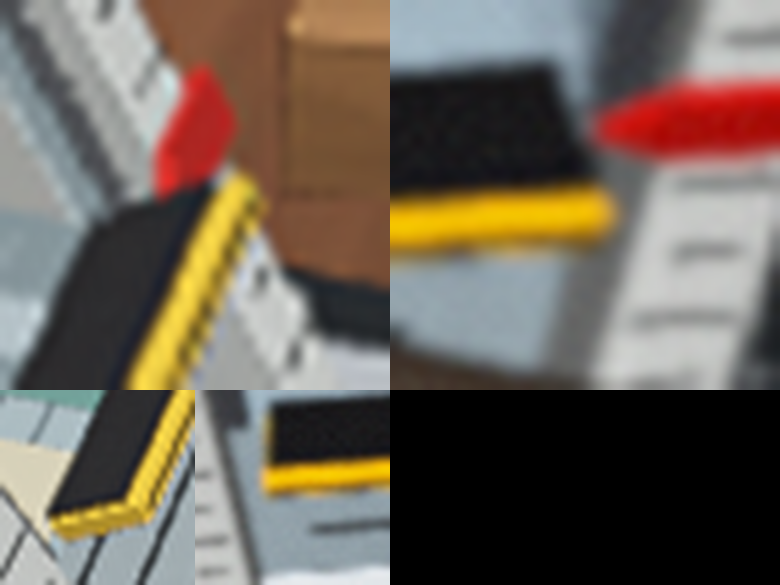

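The crop shows the lip corners clearly. The pointer is a wedge whose blunt tip edge is near (265,107.4) in the side view and (373,151) in the top view. I'll refit using the corners.

```bash
python3 - <<'E'
from h import *
from scipy.optimize import least_squares
s=ctrl.snapshot("side");t=ctrl.snapshot("top");Z=np.array([0,0,1.])
# local (y, up, in), pixel ; tip marked None
P=[(s,(-.18,-.005,0),(273.2,107.9)),(s,(.18,-.005,0),(231.2,203.5)),(s,(-.178,.009,.006),(268.6,105.7)),(s,(.178,.009,.006),(227.6,199.4)),(s,(.18,-.005,.04),(215.7,206.5)),
(t,(-.18,-.005,0),(374.5,160.9)),(t,(.18,-.005,0),(206.8,173.1)),(t,(-.178,.009,.006),(372.3,156.4)),(t,(.178,.009,.006),(208.1,168.1)),(t,(-.178,.009,.04),(369.2,145.5)),(t,(.178,.009,.04),(208.6,157.3)),
(s,None,(265,107.4)),(t,None,(373,151.))]
def f(v,full=False):
    l,yaw,g,mi=v[:3],v[3],v[4],v[5];cs,ct=v[6:8],v[8:10]
    bx=np.array([np.cos(yaw),np.sin(yaw),0]);by=np.array([-bx[1],bx[0],0]);sl=.5*bx+.866*Z;nx=.866*bx-.5*Z
    r=[]
    for p,q,o in P:
        y,u,i=q if q else (-.185,g,mi)
        r.append(proj(l+y*by+u*sl+i*nx,p)+(cs if p is s else ct)-o)
    return np.array(r) if full else np.r_[np.ravel(r),v[6:]/1.]
R=least_squares(f,[.61,-.065,.217,.1,.0,.02,0,0,0,0],x_scale=[.01]*6+[1]*4)
print(R.x.round(4));print(f(R.x,True).round(1).tolist())
C=np.linalg.inv(R.jac.T@R.jac);print("gap",R.x[4],"+-",np.sqrt(C[4,4]))
o=ctrl.get_obs();print(o["tool_pos"],o["orientation"])
E
```

```text
[ 0.6105 -0.0681  0.2131  0.1014  0.0036  0.0242  0.2671 -0.6256 -0.5749
 -0.0827]
[[0.3, 0.5], [0.9, 0.3], [0.3, -0.6], [-1.5, -0.8], [0.2, 1.0], [-0.9, 1.2], [0.8, 1.3], [1.0, -0.8], [-0.5, -0.2], [-0.0, -0.8], [-0.5, -0.8], [-0.4, 0.2], [0.8, 0.2]]
gap 0.0036034562638148837 +- 0.002558172207908335
[ 0.42031408 -0.28116027  0.25332387] [ 1.79989307e+02 -2.19953028e-02 -1.74115609e+02]
```

The best estimate is that about 3 mm is left. I'll go back in and nudge it.

Request:
carry_out([
  [[-0.08,0.19,0.06,0,-1],[-0.16,0.38,0.12,0,-1],[-0.24,0.57,0.18,0,-1],[-0.32,0.77,0.24,0,-1],[-0.4,0.96,0.3,0,-1]],
])

```text
clock: 9.0
tool_pos: [0.4805, -0.0806, 0.1933]
orientation: [180.0, 0.0, -174.1]
force: [1.4, -0.1, 0.3]
opening: 0.0004
gripper_force: 0.0
```

Request:
carry_out([
  [[-0.2,0,0,0,-1],[-0.4,0,0,0,-1],[-0.52,0,0,0,-1],[-0.56,0,0,0,-1],[-0.56,0,0,0,-1]],
])

```text
clock: 9.5
tool_pos: [0.5921, -0.0709, 0.1927]
orientation: [-180.0, -0.1, -174.2]
force: [-0.7, -0.1, -0.5]
opening: 0.0006
gripper_force: 0.0
```

Request:
carry_out([
  [[-0.01,0,0,0,-1],[-0.02,0,0,0,-1],[-0.02,0,0,0,-1]],
])

```text
clock: 9.8
tool_pos: [0.5953, -0.0714, 0.1941]
orientation: [180.0, 0.0, -174.2]
force: [-0.2, 0.4, 0.3]
opening: 0.0003
gripper_force: 0.0
```

Request:
carry_out([
  [[-0.005,0,0,0,-1],[-0.01,0,0,0,-1],[-0.01,0,0,0,-1]],
])

```text
clock: 10.1
tool_pos: [0.5969, -0.0713, 0.1937]
orientation: [-180.0, -0.1, -174.2]
force: [-4.4, 0.2, 3.4]
opening: 0.0009
gripper_force: 2.6
```

Request:
carry_out([
  [[-0.005,0,0,0,-1],[-0.005,0,0,0,-1]],
])

```text
clock: 10.3
tool_pos: [0.597, -0.0713, 0.1935]
orientation: [-180.0, -0.2, -174.2]
force: [-7.4, 0.3, 5.8]
opening: 0.0002
gripper_force: 3.8
```

Request:
carry_out([
  [[-0.004,0,-0.006,0,-1],[-0.008,0,-0.013,0,-1],[-0.008,0,-0.013,0,-1]],
])

```text
clock: 10.6
tool_pos: [0.5981, -0.0712, 0.1956]
orientation: [180.0, -0.2, -174.2]
force: [-7.4, 0.6, 2.8]
opening: 0.0005
gripper_force: 4.9
```

Request:
carry_out([
  [[0.1,0,0,0,-1],[0.3,0,-0.05,0,-1],[0.5,0,-0.15,0,-1],[0.6,0,-0.25,0,-1],[0.6,0,-0.25,0,-1]],
])

```text
clock: 11.1
tool_pos: [0.4804, -0.0832, 0.2497]
orientation: [180.0, 0.4, -174.2]
force: [0.0, 0.0, 0.4]
opening: 0.0008
gripper_force: 0.0
```

```bash
python3 - <<'E'
from h import *
o=ctrl.get_obs();print(o["joint_pos"].round(1),o["tool_pos"].round(4),o["orientation"].round(1))
E
```

```text
[ 13.4   1.5 -20.4   0.  -67.8 -97.6] [ 0.4804 -0.0832  0.2497] [ 180.     0.4 -174.2]
```

Request:
carry_out([
  [[-0.04,0.17,0,-0.023,-1],[-0.08,0.34,0,-0.046,-1],[-0.12,0.51,0,-0.069,-1],[-0.16,0.68,0,-0.092,-1],[-0.2,0.85,0,-0.115,-1]],
])

```text
clock: 11.6
tool_pos: [0.504, 0.092, 0.2459]
orientation: [-180.0, 0.0, -132.5]
force: [-0.3, 0.1, -0.3]
opening: 0.0004
gripper_force: 0.0
```

Request:
carry_out([
  [[0,0,0,-0.023,-1],[0,0,0,-0.046,-1],[0,0,0,-0.069,-1],[0,0,0,-0.092,-1],[0,0,0,-0.115,-1]],
])

```text
clock: 12.1
tool_pos: [0.504, 0.0907, 0.2456]
orientation: [-180.0, 0.0, -91.1]
force: [0.6, -0.0, -0.3]
opening: 0.0004
gripper_force: 0.0
```

Request:
carry_out([
  [[0,0,0,-0.02,-1],[0,0,0,-0.02,-1]],
])

```text
clock: 12.3
tool_pos: [0.5039, 0.0905, 0.2457]
orientation: [180.0, 0.0, -84.1]
force: [0.0, -0.5, 0.9]
opening: 0.0004
gripper_force: 0.0
```

```bash
python3 - <<'E'
from h import *
s=ctrl.snapshot("side");t=ctrl.snapshot("top")
L=tri([ctrl.spot_point(p,"lip_front")[0]["centre"] for p in(s,t)],[s,t]) if all(ctrl.spot_point(p,"lip_front") for p in (s,t)) else None
print("NN lip",L)
g=[[d["centre"] for d in ctrl.spot_point(p,"start_top")] for p in(s,t)];print(np.round(g[0],1).tolist(),np.round(g[1],1).tolist())
m=[masks(p)["grn"] for p in(s,t)]
for x in m: 
    c,l,st,ce=cv2.connectedComponentsWithStats(x);print([(st[i][:4].tolist(),ce[i].round(1).tolist()) for i in range(1,c) if st[i][4]>60])
o=ctrl.get_obs();p=o["tool_pos"];print(p,o["orientation"])
R=np.radians(o["orientation"][2]);d=np.array([.5205,.2245])-p[:2]
print("btn delta scaled x,y",(d@[np.cos(R),np.sin(R)])/.2,(d@[np.sin(R),-np.cos(R)])/.2)
A=s["color"][80:150,225:325];B=t["color"][135:205,340:420]
cv2.imwrite("pics/j.png",np.hstack([cv2.resize(A,(400,400),interpolation=2),cv2.resize(B,(400,400),interpolation=2)])[:,:,::-1])
E
```

```text
NN lip [ 0.60696527 -0.06389717  0.2302767 ]
[[315.6, 342.5], [331.3, 232.9]] [[287.1, 167.0], [157.3, 274.9], [264.1, 263.4]]
[([325, 231, 15, 12], [332.1, 236.5]), ([314, 266, 11, 12], [318.7, 271.3]), ([237, 298, 16, 17], [244.5, 306.3]), ([307, 334, 18, 19], [315.1, 342.8])]
[([45, 116, 26, 62], [57.7, 146.5]), ([59, 118, 22, 52], [69.8, 143.5]), ([257, 258, 14, 14], [263.2, 264.7]), ([151, 265, 14, 15], [157.5, 271.7])]
[0.50353859 0.09026286 0.24614142] [-1.79996345e+02  2.70560532e-03 -8.42720051e+01]
btn delta scaled x,y -0.6593701779602137 -0.15137192232040583
```

View pics/j.png

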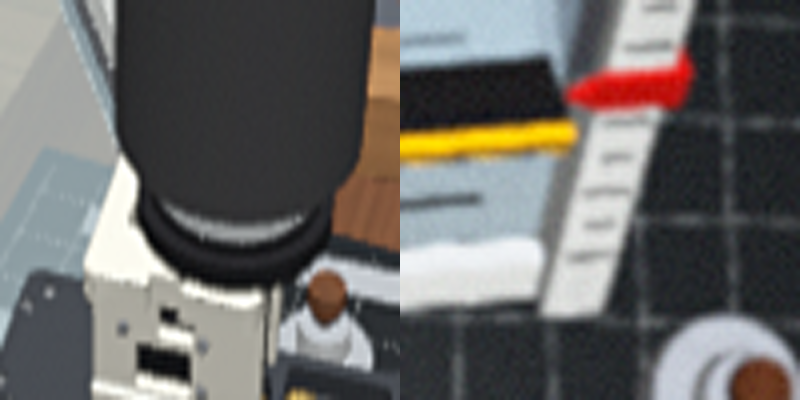

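The top view shows the lip end and pointer nearly level, with the pointer undisturbed. I'll check numerically how far the last nudge moved the lip.

```bash
python3 - <<'E'
from h import *
b0=np.load("avg.npz")["b"];b1=np.mean([ctrl.snapshot("top")["color"] for _ in range(4)],0)
def row(b):
    w=np.clip(b[148:172,345:370,0]-b[148:172,345:370,2]-40,0,None); return ((w*np.arange(148,172)[:,None]).sum(0)/w.sum(0)).mean()
def red(b):
    w=np.clip(b[135:165,374:400,0]-b[135:165,374:400,1]-60,0,None); return (w.sum(1)@np.arange(135,165))/w.sum(),(w.sum(0)@np.arange(374,400))/w.sum()
print(row(b0),row(b1),"mm moved",(row(b0)-row(b1))/.33,red(b0),red(b1))
E
```

```text
159.71764638685437 159.0412097905183 mm moved 2.0498078676850313 (np.float64(149.77935552273846), np.float64(386.5337952970578)) (np.float64(149.81550312951373), np.float64(386.56931471673886))
```

```bash
python3 - <<'E'
from h import *
from scipy.optimize import least_squares
d=np.load("avg.npz");Z=np.array([0,0,1.])
s={k:d[k+"s"] for k in("camera_matrix","R","t")};t={k:d[k+"t"] for k in("camera_matrix","R","t")}
def w(b): return np.clip(b[...,0]-b[...,2]-50,0,None)*(b[...,1]>110)
ws=w(d["a"]);wt=w(d["b"])
S=[((ws[r,225:275]@np.arange(225,275))/ws[r,225:275].sum(),r) for r in range(115,190,5) if ws[r,225:275].sum()>200]
T=[(c,(wt[155:182,c]@np.arange(155,182))/wt[155:182,c].sum()) for c in list(range(220,370,10)) if wt[155:182,c].sum()>200]
print(np.round(S,1)[::4].tolist(),np.round(T,1)[::4].tolist())
for tip in ([265,107.4],[264.4,107.6],[266.,108.]):
  def f(v):
    l,yaw,g,mi=v[:3],v[3],v[4],v[5];cs,ct=v[6:8],v[8:10]
    bx=np.array([np.cos(yaw),np.sin(yaw),0]);by=np.array([-bx[1],bx[0],0]);sl=.5*bx+.866*Z;nx=.866*bx-.5*Z
    r=[]
    for p,c,O in((s,cs,S),(t,ct,T)):
        e=[(proj(l+y*by-.005*sl,p)+proj(l+y*by+.005*sl+.006*nx,p))/2+c for y in(.18,-.18)]
        u=(e[1]-e[0])/np.linalg.norm(e[1]-e[0]);n=np.array([-u[1],u[0]])
        r+=list((np.array(O)-e[0])@n*.5)
    for p,c,y,o in((t,ct,.18,206.5),(t,ct,-.18,374.9)): r.append((proj(l+y*by,p)+c)[0]-o)
    m=l-.185*by+g*sl+mi*nx
    r+=list(proj(m,s)+cs-tip)+list(proj(m,t)+ct-[373,151.])
    return np.r_[r,v[6:]/.7]
  R=least_squares(f,[.61,-.065,.217,.1,.0,.02,0,0,0,0],x_scale=[.01]*6+[1]*4)
  print(R.x.round(4),R.fun[-10:].round(2),"gap now",R.x[4]-.002)
E
```

```text
[[267.4, 115.0], [258.5, 135.0], [249.3, 155.0], [240.4, 175.0]] [[220.0, 169.8], [260.0, 166.9], [320.0, 161.5], [360.0, 159.4]]
[ 0.6106 -0.066   0.2208  0.1027 -0.0012  0.0255  0.2406 -0.0891 -0.1055
 -0.1669] [-0.35 -0.19 -0.36  0.24  0.73  0.17  0.34 -0.13 -0.15 -0.24] gap now -0.0032234587877571236
[ 0.6106 -0.0661  0.2205  0.1026 -0.0013  0.0263  0.1769 -0.0776 -0.0838
 -0.1297] [-0.27 -0.2  -0.1   0.27  0.62 -0.03  0.25 -0.11 -0.12 -0.19] gap now -0.0032724780354772246
[ 0.6105 -0.0661  0.2212  0.1026 -0.0029  0.0254  0.3552 -0.051  -0.1182
 -0.2459] [-0.34 -0.09 -0.88  0.03  0.69  0.64  0.51 -0.07 -0.17 -0.35] gap now -0.0048635388918806905
```

The estimates still disagree by a few mm. I'll clear the side view and average repeated network readings of both points.

Request:
carry_out([
  [[0.19,0.08,0,0,-1],[0.38,0.16,0,0,-1],[0.57,0.24,0,0,-1],[0.76,0.32,0,0,-1],[0.95,0.4,0,0,-1]],
])

```text
clock: 13.4
tool_pos: [0.4424, -0.1082, 0.2465]
orientation: [-180.0, 0.0, -84.2]
force: [0.1, -0.1, 0.7]
opening: 0.0005
gripper_force: 0.0
```

Request:
carry_out([
  [[0.19,0.08,0,0,-1],[0.38,0.14,0,0,-1],[0.57,0.2,0,0,-1],[0.7,0.2,0,0,-1],[0.7,0.2,0,0,-1]],
])

```text
clock: 13.9
tool_pos: [0.4171, -0.2527, 0.246]
orientation: [180.0, -0.0, -84.4]
force: [-0.1, -0.1, -0.1]
opening: 0.0004
gripper_force: 0.0
```

```bash
python3 - <<'E'
from h import *
D={}
for k in range(8):
    for n in("side","top"):
        p=ctrl.snapshot(n)
        for q,g in(("lip_front",dict(side=(257,146),top=(291,165))),("marker_tip",dict(side=(265,107.5),top=(373,151)))):
            c=[d["centre"] for d in ctrl.spot_point(p,q) if np.hypot(*(np.array(d["centre"])-g[n]))<9]
            if c: D.setdefault((q,n),[]).append(c[0])
        if n=="side": s=p
        else: t=p
m={}
for k,v in D.items(): m[k]=np.median(v,0);print(k,len(v),m[k].round(2),np.std(v,0).round(2))
yaw=.1015;bx=np.array([np.cos(yaw),np.sin(yaw),0]);by=np.array([-bx[1],bx[0],0]);Z=np.array([0,0,1.]);sl=.5*bx+.866*Z;nx=.866*bx-.5*Z
X=[tri([m[q,"side"],m[q,"top"]],[s,t]) for q in("lip_front","marker_tip")];v=X[1]-X[0]
print(X,"gap,y,in",v@sl,v@by,v@nx,ctrl.get_obs()["clock"],ctrl.get_obs()["tool_pos"])
np.savez("avg2.npz",a=s["color"],b=t["color"])
E
```

```text
('lip_front', 'side') 8 [255.6  145.15] [1.01 1.  ]
('marker_tip', 'side') 8 [266.95 108.05] [2.03 1.33]
('lip_front', 'top') 8 [291.2 165.1] [1.37 1.79]
('marker_tip', 'top') 7 [371.3 149.3] [0.8  1.34]
[array([ 0.60968021, -0.06715198,  0.22228759]), array([ 0.64761133, -0.24161301,  0.21217875])] gap,y,in 0.0012749949838607405 -0.17740653162342504 0.02242507354701792 16.3 [ 0.41741128 -0.25016327  0.24616348]
```

The readings scatter around a gap of 0 to 1 mm, so the window is at the mark within measuring accuracy. Now the button.

Request:
carry_out([
  [[-0.15,-0.05,0,0,-1],[-0.31,-0.1,0,0,-1],[-0.46,-0.15,0,0,-1],[-0.62,-0.2,0,0,-1],[-0.77,-0.25,0,0,-1]],
])

```text
clock: 16.8
tool_pos: [0.4517, -0.0906, 0.2463]
orientation: [-180.0, 0.0, -84.2]
force: [0.7, -0.9, 0.7]
opening: 0.0004
gripper_force: 0.0
```

Request:
carry_out([
  [[-0.15,-0.05,0,0,-1],[-0.31,-0.1,0,0,-1],[-0.46,-0.15,0,0,-1],[-0.62,-0.2,0,0,-1],[-0.77,-0.25,0,0,-1]],
])

```text
clock: 17.3
tool_pos: [0.4859, 0.0678, 0.2463]
orientation: [-180.0, 0.0, -84.2]
force: [-0.1, -0.5, 0.2]
opening: 0.0003
gripper_force: 0.0
```

Request:
carry_out([
  [[-0.15,-0.05,0,0,-1],[-0.31,-0.1,0,0,-1],[-0.46,-0.15,0,0,-1],[-0.62,-0.2,0,0,-1],[-0.77,-0.25,0,0,-1]],
])

```text
clock: 17.8
tool_pos: [0.5202, 0.2261, 0.2462]
orientation: [-180.0, 0.0, -84.2]
force: [1.0, 0.8, 0.4]
opening: 0.0002
gripper_force: 0.0
```

Request:
carry_out([
  [[0,0,0.2,0,-1],[0,0,0.4,0,-1],[0,0,0.6,0,-1],[0,0,0.75,0,-1],[0,0,0.8,0,-1]],
])

```text
clock: 18.3
tool_pos: [0.5183, 0.2233, 0.0829]
orientation: [179.7, -0.2, -84.2]
force: [-0.5, -0.5, 0.1]
opening: 0.0007
gripper_force: 0.0
```

Request:
carry_out([
  [[0,0,0.07,0,-1],[0,0,0.13,0,-1],[0,0,0.155,0,-1],[0,0,0.175,0,-1],[0,0,0.195,0,-1]],
])

```text
clock: 18.8
tool_pos: [0.5205, 0.2248, 0.0501]
orientation: [-179.9, -0.0, -84.1]
force: [-20.2, -3.7, 56.3]
opening: 0.0004
gripper_force: 28.4
```

Request:
carry_out([
  [[0,0,0.01,0,-1],[0,0,0.01,0,-1],[0,0,0.01,0,-1]],
])

```text
clock: 19.1
tool_pos: [0.5204, 0.2248, 0.0504]
orientation: [-179.9, 0.0, -84.1]
force: [-17.4, -3.3, 44.2]
opening: 0.0003
gripper_force: 22.2
```

Contact is hard at z=0.050, a little above the expected bottom at 0.047. I'll look at it.

```bash
python3 - <<'E'
from h import *
s=ctrl.snapshot("side");t=ctrl.snapshot("top")
A=s["color"][220:350,180:340];o=ctrl.get_obs()
print(o["tool_pos"],o["force"],o["moment"],proj(o["tool_pos"],s),proj(np.array([.5203,.2242,.053]),s))
m=masks(s)["grn"];st=cv2.connectedComponentsWithStats(m)[2];print([x.tolist() for x in st[1:] if x[4]>8])
cv2.imwrite("pics/k.png",cv2.resize(A,None,fx=4.5,fy=4.5,interpolation=2)[:,:,::-1])
E
```

```text
[0.52040738 0.22477651 0.05043371] [-18.81754184  -4.03316564  44.32381585] [-1.55791326  6.81764956  0.03788864] [244.3859181  307.40792142] [244.52327657 306.52999002]
[[238, 311, 11, 5, 35]]
```

View pics/k.png

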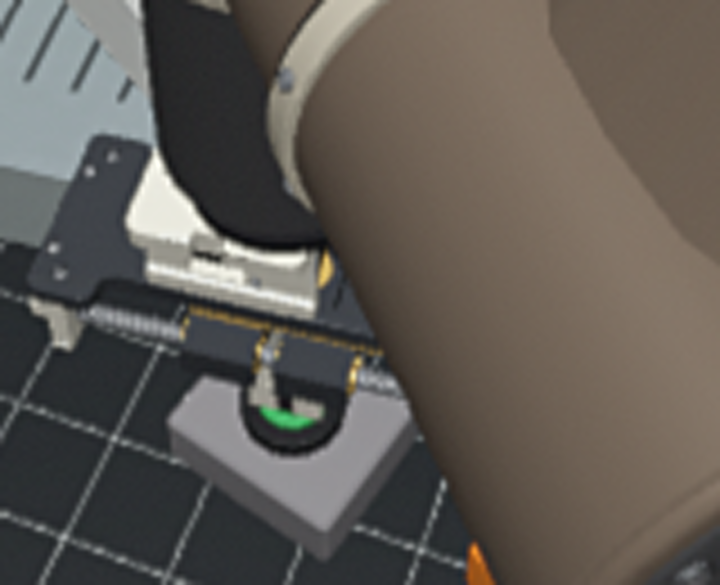

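The view shows the closed fingertips bridging the button and resting on its black collar. They are 42 mm across and the button is 32 mm, so it isn't fully down. I'll lift, open the gripper, and press with one finger, shifting 54 mm so the other finger hangs clear over the mat.

Request:
carry_out([
  [[0,0,-0.1,0,-1],[0,0,-0.25,0,-1],[0,0,-0.4,0,-1],[0,0,-0.4,0,1],[0,0,-0.4,0,1]],
])

```text
clock: 19.7
tool_pos: [0.5206, 0.2251, 0.1266]
orientation: [-179.9, 0.1, -84.2]
force: [0.8, 0.6, -0.7]
opening: 0.0109
gripper_force: 0.0
```

Request:
carry_out([
  [[0,-0.08,0,0,1],[0,-0.16,0,0,1],[0,-0.24,0,0,1],[0,-0.27,0,0,1],[0,-0.27,0,0,1]],
])

```text
clock: 20.2
tool_pos: [0.5738, 0.2297, 0.124]
orientation: [179.9, -0.0, -84.3]
force: [0.8, -0.1, -0.1]
opening: 0.0509
gripper_force: 0.0
```

Request:
carry_out([
  [[0,0,0,0,1],[0,0,0,0,1],[0,0,0,0,1],[0,0,0,0,1],[0,0,0,0,1]],
])

```text
clock: 20.7
tool_pos: [0.5736, 0.2301, 0.1254]
orientation: [-180.0, 0.0, -84.2]
force: [0.4, -0.2, 0.7]
opening: 0.0866
gripper_force: 0.0
```

Request:
carry_out([
  [[0,0,0.12,0,1],[0,0,0.22,0,1],[0,0,0.3,0,1],[0,0,0.35,0,1],[0,0,0.37,0,1]],
])

```text
clock: 21.2
tool_pos: [0.5733, 0.2297, 0.0507]
orientation: [179.9, -0.1, -84.2]
force: [-6.5, -0.8, 21.4]
opening: 0.0877
gripper_force: 11.3
```

Request:
carry_out([
  [[0,0,0.01,0,1],[0,0,0.02,0,1],[0,0,0.025,0,1],[0,0,0.025,0,1]],
])

```text
clock: 21.6
tool_pos: [0.5734, 0.2298, 0.0505]
orientation: [-180.0, -0.0, -84.1]
force: [-12.8, -3.0, 32.9]
opening: 0.0875
gripper_force: 16.3
```

It stops at the same height with one finger. I'll probe where first contact is, to tell whether this is the button's real bottom.

Request:
carry_out([
  [[0,0,-0.03,0,1],[0,0,-0.06,0,1],[0,0,-0.06,0,1]],
])

```text
clock: 21.9
tool_pos: [0.5747, 0.2307, 0.0596]
orientation: [-179.9, 0.1, -84.2]
force: [0.2, 0.2, -0.4]
opening: 0.0878
gripper_force: 0.0
```

Request:
carry_out([
  [[0,0,0.01,0,1],[0,0,0.01,0,1]],
])

```text
clock: 22.1
tool_pos: [0.5741, 0.2303, 0.0558]
orientation: [-180.0, 0.0, -84.2]
force: [0.8, 1.2, 2.3]
opening: 0.0876
gripper_force: 0.9
```

Request:
carry_out([
  [[0,0,0.01,0,1],[0,0,0.01,0,1]],
])

```text
clock: 22.3
tool_pos: [0.5741, 0.2303, 0.0539]
orientation: [-180.0, 0.0, -84.2]
force: [0.6, 1.1, 2.5]
opening: 0.0879
gripper_force: 1.3
```

Request:
carry_out([
  [[0,0,0.01,0,1],[0,0,0.01,0,1]],
])

```text
clock: 22.5
tool_pos: [0.5741, 0.2302, 0.0521]
orientation: [-180.0, 0.0, -84.2]
force: [1.3, 1.4, 3.2]
opening: 0.0877
gripper_force: 1.7
```

The spring force rises 1.8, 2.6, 3.4 N and reaches about 4 N at z=0.0505. So that height is the true bottom, and the button top really stands near 0.0565. I'll press once more to the bottom and let go.

Request:
carry_out([
  [[0,0,0.01,0,1],[0,0,0.018,0,1],[0,0,0.018,0,1]],
])

```text
clock: 22.8
tool_pos: [0.5743, 0.2303, 0.0509]
orientation: [-179.9, 0.0, -84.2]
force: [-4.3, 1.1, 20.3]
opening: 0.0876
gripper_force: 10.3
```

Request:
carry_out([
  [[0,0,-0.06,0,1],[0,0,-0.2,0,1],[0,0,-0.4,0,1],[0,0,-0.55,0,1],[0,0,-0.6,0,1]],
])

```text
clock: 23.3
tool_pos: [0.5746, 0.2304, 0.1718]
orientation: [-179.8, 0.1, -84.2]
force: [-0.3, 0.8, 0.4]
opening: 0.0875
gripper_force: 0.0
```

```bash
python3 - <<'E'
from h import *
t=[ctrl.snapshot("top")["color"] for _ in range(3)];s=ctrl.snapshot("side");b=np.mean(t,0)
w=np.clip(b[148:172,345:370,0]-b[148:172,345:370,2]-40,0,None);print("lip row",((w*np.arange(148,172)[:,None]).sum(0)/w.sum(0)).mean())
for n in("pressweight","gluebottle","dyejar"):print(n,[(np.round(d["centre"],1).tolist(),round(d["p"],2)) for d in ctrl.spot_point(s,n)[:1]])
print(ctrl.get_obs()["clock"],ctrl.get_obs()["force"])
E
```

```text
lip row 159.04403033661293
pressweight []
gluebottle [([315.7, 293.5], 0.7)]
dyejar []
23.65 [ 0.17738303  0.57275749 -1.07069826]
```

The window hasn't moved (lip row 159.04, as before), the button is released, and the robot touches nothing. Handing in.

```bash
python3 -c "
from plant import ctrl
print(ctrl.close_job())"
```

```text
the job is handed in; nothing more can be done
None
```

I pushed the window up to the red pointer (most estimates within about 3 mm, one up to 5 mm past it), pressed the green button fully down and released it, and handed the job in at about 24 s; the pointer held, the bottle stands, and the jar and weight, hidden in the last side view, were never approached.

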